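# Change the worn grinding wheel on the upright arbor

### The job

The nut is already off, so change the grinding wheel on the upright arbor: lift off the collar and the flange and lay both flat in the parts tray, then put the worn wheel that was under them into the basket. Slip the fresh straight wheel onto the arbor, then put the flange and after it the collar back on top, all pushed fully down as they were. Leave the cup-shaped wheel where it lies.

Things in the scene. Friction and masses are not known exactly. Their poses are not given: they have to be found in the camera images.
- arbor: Upright wheel arbor on a grey 84 mm square foot, fixed. Its 42 mm steel back flange (wheel seat) is 20 mm above the bench; a shaft 14 mm thick rises from it to 84 mm, the last 8 mm coned. At the start it carries the worn wheel (20 to 40 mm above the bench), flange (40 to 54) and collar (54 to 72), which slip on and off along the shaft. Origin: on the shaft's axis at bench height; z up.
- worn_wheel: Worn grey straight grinding wheel: disc 50 mm in diameter, 20 mm thick, 19 mm bore; at the start the lowest part on the arbor. 80 g. Origin: centre of its underside; z along its axis, up.
- flange: Plain aluminium flange ring: 40 mm in diameter, 14 mm high, 19 mm bore; at the start on top of the worn wheel on the arbor. 70 g. Origin: centre of its underside; z along its axis, up.
- collar: Dark steel spacing collar, the smallest ring: 28 mm in diameter, 18 mm high, 19 mm bore, fine groove round it; at the start on top of the flange on the arbor. 50 g. Origin: centre of its underside; z along its axis, up.
- fresh_wheel: Fresh grey straight grinding wheel of the same stone as the worn one but not worn down: flat disc 60 mm in diameter, 20 mm thick, 19 mm bore, brown paper washer round the bore; it lies flat on the bench. 120 g. Origin: centre of its underside; z along its axis, up.
- cup_wheel: Grey cup wheel, a hollow cup open to the top, 50 mm in diameter at the rim, 28 mm high, lying loose on the bench; not wanted, to be left where it is. Origin: centre of its underside.
- parts_tray: Low rectangular steel parts tray with dark ribbed liner, fixed during a run: 120 mm (its x) by 180 mm (its y), floor 3 mm above the bench, rim 6 mm above the bench, walls 2.5 mm. Origin: centre of its underside.
- basket: Tan slotted plastic basket for used wheels, fixed during a run: 137 mm (its x) by 197 mm (its y) outside at the rim, 54 mm high; clear space inside 100 mm (x) by 160 mm (y), floor 3 mm above the bench. Origin: centre of its underside.
Mind the look-alikes: they are no part of the job. Leave any orange look-alike of the flange alone. Leave any purple look-alike of the worn_wheel alone.

How it is judged:
On the way, in this order (a step that is already met when the one before it is completed fails the run):
1. the collar and the flange both lie flat in the parts tray, let go (x of flange in the frame of parts_tray between -0.055 and 0.055 m and y of flange in the frame of parts_tray between -0.085 and 0.085 m and z of each of flange, collar in the frame of parts_tray below 0.01 m and angle between each of flange, collar's own z axis and vertical below 0.25 rad and linear speed of each of flange, collar below 0.03 m/s and contact force between the fingers and flange below 0.2 N and x of collar in the frame of parts_tray between -0.055 and 0.055 m and y of collar in the frame of parts_tray between -0.085 and 0.085 m and contact force between the fingers and collar below 0.2 N), for 0.2 s.
2. the worn wheel is in the basket, let go (x of worn_wheel in the frame of basket between -0.052 and 0.052 m and y of worn_wheel in the frame of basket between -0.082 and 0.082 m and z of worn_wheel in the frame of basket below 0.04 m and linear speed of worn_wheel below 0.03 m/s and contact force between the fingers and worn_wheel below 0.2 N), for 0.2 s.
3. the fresh wheel sits fully down on the arbor, let go (horizontal distance between fresh_wheel and arbor below 0.005 m and z of fresh_wheel in the frame of arbor between 0.016 and 0.024 m and angle between fresh_wheel's own z axis and vertical below 0.12 rad and linear speed of fresh_wheel below 0.03 m/s and contact force between the fingers and fresh_wheel below 0.2 N), for 0.2 s.
4. the flange sits on the fresh wheel on the arbor, let go (horizontal distance between each of fresh_wheel, flange and arbor below 0.005 m and z of fresh_wheel in the frame of arbor between 0.016 and 0.024 m and angle between each of fresh_wheel, flange's own z axis and vertical below 0.12 rad and z of flange in the frame of arbor between 0.036 and 0.044 m and linear speed of flange below 0.03 m/s and contact force between the fingers and flange below 0.2 N), for 0.2 s.
At the end, for the whole second after the job is handed in: The fresh wheel, the flange and the collar are on the arbor in this order from the seat up, each within 4 mm of its full depth, within 5 mm of the shaft's axis and level; the worn wheel is inside the basket; the cup wheel is within 30 mm of where it lay; all is at rest and let go (all of step 2 and all of step 4 and linear speed of each of fresh_wheel, collar below 0.03 m/s and contact force between the fingers and fresh_wheel below 0.2 N and horizontal distance between collar and arbor below 0.005 m and z of collar in the frame of arbor between 0.05 and 0.058 m and angle between collar's own z axis and vertical below 0.12 rad and contact force between the fingers and collar below 0.2 N and distance of cup_wheel from where it was at the start of the episode below 0.03 m); the robot touches nothing.
It fails at once if the cup wheel is pushed or carried away (more than 30 mm) (distance of cup_wheel from where it was at the start of the episode above 0.03 m).
It also fails if it takes over 138 s, if anything falls off the work surface, if the arm or the gripper's body presses on something with over 40 N, if the wrist force passes 120 N, or if a joint passes its speed limit or range.

### The arm

A 7-joint arm with a two-finger parallel gripper is mounted at the origin on a cart in front of the work surface, level with it; the furniture and walls round the work are solid. World frame = base frame: x ahead of the robot, y to its left, z up, the work surface at z = 0. Lengths are in m, angles in rad, forces in N, time in s.
With the tool pointing down it reaches from about 0.4 to 0.875 m from the base axis. Payload 6.5 kg.
Tool frame: the origin (TCP) lies on the centre line of the jaws, within the pads' length; the fingertips stand 14 mm ahead of it and the grasp point (between the pads) lies 5 mm behind it; z points along the fingers, y is the direction in which the jaws open and shut (so a half turn about z gives the same grasp; the last joint's range is limited). The gripper opens to 88 mm and grips with 3 to 60 N. Pads are 18 mm wide; open, the fingers measure 123 mm over their backs; the gripper's body (75 mm by 187 mm) begins 45 mm behind the grasp point.
Start: joints at [-1.199, 0.536, -0.004, 1.538, 0.003, 1.067, -0.071], TCP at [0.276, 0.589, 0.253] pointing down, gripper open.
Joint ranges: [-2.7, 2.7], [-0.37, 2.16], [-1.27, 1.26], [0.24, 2.4], [-1.31, 4.45], [0.19, 1.91], [-2.76, 2.76]. Speed limits (rad/s): [2.39, 2.39, 3.14, 3.14, 3.14, 3.14, 3.14].

### API

Orientations are given as a 3x3 rotation matrix whose columns are the frame's x, y, z axes.
In Python, from cell import manip, eyes, order gives the robot as it stands.
- The arm moves only by the tool send_rows, never from a script. Its argument "commands" is a list that holds one entry, the list of rows, each a list of 5 numbers: the shift along the world's x, y, z in m, then the turn about the world's z in units of 5 degrees (1.0 is 5 degrees), then the opening in per cent of the stroke, from 0 (shut) to 100 (fully open). In form: [[[tx, ty, tz, spin, hand], ...]]. A call has exactly 10 rows; each row is the pose to reach, as a shift and turn from the pose measured when the call began; what a row does not reach only later rows make up. A row lasts 1/10 s, in which the tool goes at most 50 mm and 8.59 degrees, less where a joint would pass 70% of its speed; a pose out of reach is approached as far as the arm can. A call with a gripper value outside its range is refused whole. The fingers move at their own pace and stop on an object; "grip_force" is the grip in N (left out, the last holds). Time passes only in rows, so rows that repeat a pose let the fingers close, or fill a call up. It gives the time, the measured TCP pose, the force and the opening at its end, in the units of the state.
- manip.get_state(): the state, without advancing time (a new reading comes with each control period).
- eyes.snapshot(name): name is "scene" or "top" or "wrist"; returns (picture, depth): 480x640x3 uint8, red, green, blue; 480x640 float32, m along the optical axis (not along the pixel's ray), 0 where there is no reading.
- eyes.camera_params(name): a dict with "mtx" (3x3 intrinsics, pixels), "xyz" and "rotation" of the camera in the world. Camera axes: x right, y up, looking along -z (the intrinsics and any distortion apply to the point x, -y, -z); pixel columns grow to the right and rows downward; lengths in m; the calibration is good to about 2 mm. The wrist camera is an equidistant fisheye: a pixel r from the principal point sees the ray r / f radians off the axis. A picture is of the moment at which its call begins: read the wrist's pose just before it. camera_params takes no time and is no camera call; for the wrist camera it gives the pose at the moment of the call.
- order.finish_job(): hands the job in, once; it reports no verdict.
The state is a dict: "clock": time; "joints": joint angles; "joint_velocities": joint speeds; "effort": joint torques, N m; "tool_pos": TCP position; "ee_rot": TCP orientation; "force": force on the tool from outside, world axes, zero at the start; "wrist_torque": the same for the moment, N m; "opening": opening from 0.0 (shut) to 1.0 (fully open).
Only numpy, scipy, OpenCV 4.12 (cv2) and the standard library are available. Lean on these libraries where they do the work, as an engineer would, in place of code of your own. Each camera call takes 0.05 s, during which the arm holds its last target.

## Working session

There is one attempt and no reset: what is moved stays moved. The work goes in short steps, Python scripts to look and compute and a tool call to move; the robot and the scene stay as the last step left them, time stands still between calls to the robot, and variables do not carry over. Pictures are saved under pics/ and viewed, and the job is handed in when it is done.

Besides the shell and the picture viewer there is one more tool, called after ">>>" in YAML: its name, and indented under it one key for each argument. send_rows: Moves the arm, as the interface text tells. Its arguments: {"type":"object","properties":{"commands":{"type":"array"},"grip_force":{"type":"number"}},"required":["commands"]}

```bash
ls; mkdir -p pics
cat > h.py <<'E'
import numpy as np, cv2
from cell import manip, eyes, order
def snap(cam,name):
    P=eyes.camera_params(cam); im,d=eyes.snapshot(cam)
    cv2.imwrite(f'pics/{name}.png',im[:,:,::-1]); np.savez(f'pics/{name}.npz',im=im,d=d,mtx=P['mtx'],xyz=P['xyz'],R=P['rotation'])
    return im,d,P
def load(name):
    z=np.load(f'pics/{name}.npz'); return z
def rays(z,u,v,fish=False):
    K=z['mtx']; x=(np.asarray(u,float)-K[0,2])/K[0,0]; y=(np.asarray(v,float)-K[1,2])/K[1,1]
    if fish:
        r=np.hypot(x,y); s=np.where(r>1e-9,np.sin(r)/np.maximum(r,1e-9),1); c=np.stack([x*s,-y*s,-np.cos(r)],-1)
    else: c=np.stack([x,-y,-np.ones_like(x)],-1)
    return c
def onplane(z,u,v,h,fish=False):
    r=rays(z,u,v,fish)@z['R'].T; t=(h-z['xyz'][2])/r[...,2]
    return z['xyz']+r*t[...,None]
def pts(z,u,v,fish=False):
    c=rays(z,u,v,fish); d=z['d'][np.asarray(v,int),np.asarray(u,int)]
    c=c/(-c[...,2:3])*d[...,None]
    return z['xyz']+c@z['R'].T
E
python3 - <<'E'
from h import *
print(manip.get_state())
for c in ['scene','top','wrist']:
    im,d,P=snap(c,c+'0'); print(c,P, (d>0).mean())
E
```

```text
pics
{'clock': 0.0, 'joints': array([-1.19921879,  0.53721102, -0.00447024,  1.53884691,  0.00259107,
        1.06732794, -0.07122793]), 'joint_velocities': array([ 0.00050282, -0.00112276, -0.00085235,  0.00041348,  0.00072149,
        0.00019118, -0.00069903]), 'effort': array([ 2.71759200e-04, -5.70988548e+01,  9.90802981e-01, -2.51604438e+01,
       -5.61950135e-02,  1.79605134e-02,  1.61907701e-04]), 'tool_pos': array([0.27529484, 0.58816472, 0.25181993]), 'ee_rot': array([[-9.05724419e-01,  4.23866537e-01, -6.59417023e-04],
       [ 4.23867037e-01,  9.05722902e-01, -1.66141781e-03],
       [-1.06970316e-04, -1.78429182e-03, -9.99998402e-01]]), 'force': array([-0.29680387,  0.15115143,  0.75806319]), 'wrist_torque': array([-0.02548461, -0.01492498,  0.00196228]), 'opening': 1.0007520107245171}
scene {'mtx': array([[469.31759408,   0.        , 319.36960423],
       [  0.        , 469.31759408, 234.49944027],
       [  0.        ,   0.        ,   1.        ]]), 'xyz': array([-0.02013866, -0.38646396,  0.60319205]), 'rotation': array([[ 0.51874159,  0.54131473, -0.66172919],
      
[... 235 characters left out ...]
      ,   0.        ,   1.        ]]), 'xyz': array([ 0.45041953, -0.08417073,  0.99040458]), 'rotation': array([[ 9.05728909e-05,  9.91040725e-01, -1.33559998e-01],
       [-9.99708280e-01, -3.13608257e-03, -2.39482785e-02],
       [-2.41525745e-02,  1.33523204e-01,  9.90751335e-01]])} 0.995927734375
wrist {'mtx': array([[371.64829954,   0.        , 320.65146737],
       [  0.        , 371.64829954, 238.80816346],
       [  0.        ,   0.        ,   1.        ]]), 'xyz': array([0.20775745, 0.61961676, 0.38349056]), 'rotation': array([[ 0.42324336, -0.86906494, -0.25610777],
       [ 0.90601493,  0.40554032,  0.12113623],
       [-0.00141322, -0.28330757,  0.95902806]])} 0.9887141927083334
```

View pics/top0.png

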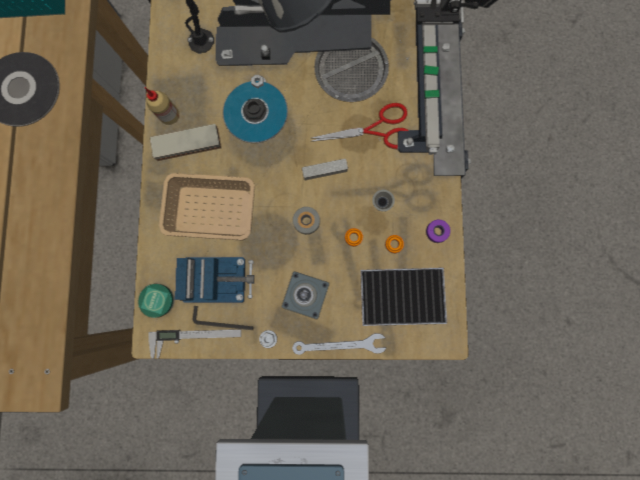

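View pics/scene0.png

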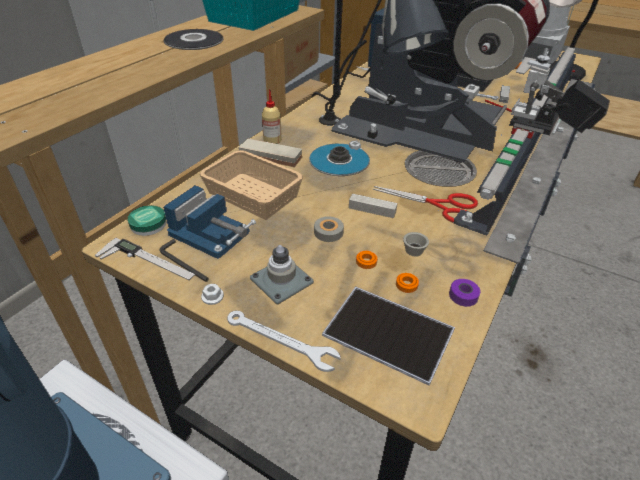

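View pics/wrist0.png

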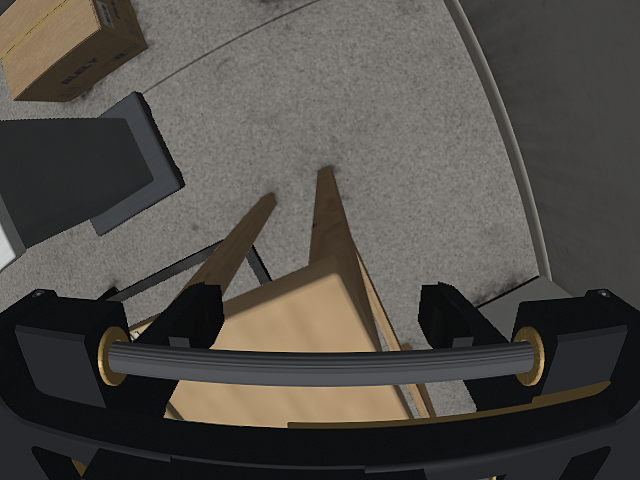

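Top picture: arbor near (305,294), fresh wheel (306,220), cup (384,200), tray (403,297), basket (208,207); orange and purple look-alikes to the right. Next I measure these with depth.

Run:
```python
from h import *
z=load('top0'); im=z['im']
c=im[180:335,140:460]; cv2.imwrite('pics/crop1.png',cv2.resize(c,None,fx=2.5,fy=2.5,interpolation=cv2.INTER_CUBIC)[:,:,::-1])
v,u=np.mgrid[0:480,0:640]; P=pts(z,u,v)
s=load('scene0'); Q=pts(s,u,v)
def rep(n,P,x0,x1,y0,y1,zl,zh):
    m=(P[...,0]>x0)&(P[...,0]<x1)&(P[...,1]>y0)&(P[...,1]<y1)&(P[...,2]>zl)&(P[...,2]<zh)
    p=P[m]; 
    if len(p)<3: print(n,len(p));return
    lo,hi=np.percentile(p,1,0),np.percentile(p,99,0)
    (cx,cy),r=cv2.minEnclosingCircle(p[:,:2].astype(np.float32))
    print(n,len(p),'lo',lo.round(4),'hi',hi.round(4),'mid',((lo+hi)/2).round(4),'circ',round(cx,4),round(cy,4),round(r,4))
for n,px in dict(arbor=(305,294),fresh=(306,215),cup=(384,200),tray=(403,297),basket=(208,207),bench=(270,270),o1=(354,237)).items():
    print(n,P[px[1],px[0]].round(4))
for nm,PP in (('top',P),('scene',Q)):
    print(nm)
    ax,ay=P[294,305][:2]
    rep('bench',PP,.35,.5,-.25,0.1,-.02,.008)
    rep('shafttop',PP,ax-.05,ax+.05,ay-.05,ay+.05,.075,.1)
    rep('collar',PP,ax-.05,ax+.05,ay-.05,ay+.05,.068,.075)
    rep('flange',PP,ax-.05,ax+.05,ay-.05,ay+.05,.051,.058)
    rep('worn',PP,ax-.05,ax+.05,ay-.05,ay+.05,.036,.044)
    fx,fy=P[215,306][:2]
    rep('fresh',PP,fx-.06,fx+.06,fy-.06,fy+.06,.016,.024)
    fx,fy=P[200,384][:2]
    rep('cup',PP,fx-.05,fx+.05,fy-.05,fy+.05,.02,.034)
    fx,fy=P[207,208][:2]
    rep('basket',PP,fx-.12,fx+.12,fy-.13,fy+.13,.045,.06)
```

```text
arbor [ 0.4586 -0.0324  0.0856]
fresh [ 0.6305 -0.0301  0.0216]
cup [ 0.6662 -0.2023  0.0071]
tray [ 0.4529 -0.2398  0.0027]
basket [0.6524 0.1902 0.0065]
bench [0.5117 0.0497 0.0016]
o1 [ 0.5841 -0.1353  0.0036]
top
bench 9490 lo [ 0.3514 -0.247  -0.0035] hi [0.4983 0.0965 0.0074] mid [ 0.4248 -0.0752  0.002 ] circ 0.4243 -0.0752 0.1893
shafttop 38 lo [ 0.4527 -0.0399  0.0753] hi [ 0.4685 -0.0213  0.0858] mid [ 0.4606 -0.0306  0.0805] circ 0.4592 -0.0301 0.0119
collar 81 lo [ 0.4447 -0.0417  0.0687] hi [ 0.4708 -0.0154  0.0746] mid [ 0.4578 -0.0285  0.0717] circ 0.4583 -0.0289 0.0138
flange 113 lo [ 0.4385 -0.047   0.0512] hi [ 0.4753 -0.0099  0.0569] mid [ 0.4569 -0.0284  0.0541] circ 0.4569 -0.0284 0.0197
worn 154 lo [ 0.4342 -0.0528  0.0372] hi [ 0.482  -0.0067  0.0437] mid [ 0.4581 -0.0298  0.0404] circ 0.4582 -0.0296 0.0248
fresh 506 lo [ 0.5928 -0.0585  0.0165] hi [ 0.6483 -0.0035  0.0236] mid [ 0.6206 -0.031   0.0201] circ 0.6207 -0.0307 0.0301
cup 202 lo [ 0.6389 -0.2217  0.0206] hi [ 0.684  -0.1761  0.0312] mid [ 0.6615 -0.1989  0.0259] circ 0.6613 -0.1986 0.0243
basket 131
[... 401 characters left out ...]
1] hi [ 0.4688 -0.0153  0.0747] mid [ 0.4558 -0.0286  0.0714] circ 0.456 -0.0282 0.0143
flange 141 lo [ 0.4362 -0.046   0.0511] hi [ 0.4716 -0.0088  0.0575] mid [ 0.4539 -0.0274  0.0543] circ 0.4555 -0.0278 0.0201
worn 194 lo [ 0.4323 -0.053   0.0361] hi [ 0.4776 -0.0074  0.0436] mid [ 0.4549 -0.0302  0.0399] circ 0.456 -0.0288 0.0256
fresh 435 lo [ 0.5901 -0.0579  0.0162] hi [ 0.6459 -0.0026  0.0219] mid [ 0.618  -0.0302  0.019 ] circ 0.6172 -0.0287 0.0314
cup 250 lo [ 0.6355 -0.2207  0.0201] hi [ 0.6826 -0.1749  0.0293] mid [ 0.6591 -0.1978  0.0247] circ 0.6601 -0.1973 0.0259
basket 1185 lo [0.571  0.0811 0.0453] hi [0.7126 0.2775 0.0562] mid [0.6418 0.1793 0.0508] circ 0.644 0.1803 0.1117
```

View pics/crop1.png

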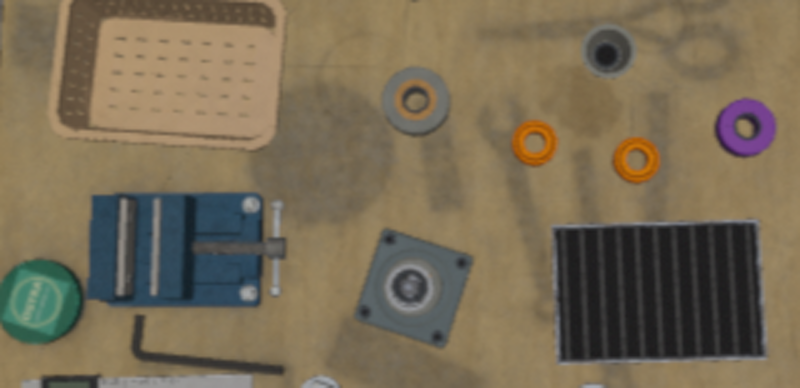

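>>> send_rows:
  commands:
    - [[0.014,-0.048,0,0.4,100],[0.028,-0.096,0,0.8,100],[0.042,-0.144,0,1.2,100],[0.056,-0.192,0,1.6,100],[0.07,-0.24,0,2.0,100],[0.084,-0.288,0,2.4,100],[0.098,-0.336,0,2.8,100],[0.112,-0.384,0,3.2,100],[0.126,-0.432,0,3.6,100],[0.14,-0.48,0,4.0,100]]

```text
clock: 1.15
tool_pos: [0.4154, 0.1066, 0.2522]
ee_rot: [[-0.996, 0.087, 0.0], [0.087, 0.996, -0.001], [-0.0, -0.001, -1.0]]
force: [0.4, 0.4, 0.1]
opening: 0.998
```

Run:
```python
from h import *
s=manip.get_state(); print(s['tool_pos'],s['ee_rot'].round(3),s['joints'].round(2),s['force'])
z=load('top0'); v,u=np.mgrid[0:480,0:640]; P=pts(z,u,v); s=load('scene0'); Q=pts(s,u,v)
# tray corners from crop1 pixels /2.5 + (140,180)
for q in [(554,227),(756,221),(765,355),(560,361)]:
    print('tray',onplane(z,140+q[0]/2.5,180+q[1]/2.5,0.006).round(4))
m=(P[...,0]>.4)&(P[...,0]<.52)&(P[...,1]>.06)&(P[...,1]<.25); print('vise top',np.percentile(P[m][:,2],99.5))
# basket rect from rim
m=(P[...,0]>.55)&(P[...,0]<.75)&(P[...,1]>.06)&(P[...,1]<.3)&(P[...,2]>.045)&(P[...,2]<.06)
print(cv2.minAreaRect(P[m][:,:2].astype(np.float32)))
```

```text
[0.41537429 0.10663629 0.25219217] [[-0.996  0.087  0.   ]
 [ 0.087  0.996 -0.001]
 [-0.    -0.001 -1.   ]] [-0.49  0.16  0.15  2.1  -0.03  0.89  1.16] [0.41412583 0.40887663 0.09967625]
tray [ 0.5094 -0.1509  0.006 ]
tray [ 0.5144 -0.3259  0.006 ]
tray [ 0.4    -0.3294  0.006 ]
tray [ 0.3947 -0.1547  0.006 ]
vise top 0.07326657809714174
((0.6454193592071533, 0.17956200242042542), (0.1964002549648285, 0.13608784973621368), 86.08588409423828)
```

>>> send_rows:
  commands:
    - [[0.014,-0.045,-0.01,0.4,60],[0.028,-0.09,-0.03,0.8,60],[0.0416,-0.1356,-0.05,1.0,60],[0.0416,-0.1356,-0.05,1.0,60],[0.0416,-0.1356,-0.05,1.0,60],[0.0416,-0.1356,-0.05,1.0,60],[0.0416,-0.1356,-0.05,1.0,60],[0.0416,-0.1356,-0.05,1.0,60],[0.0416,-0.1356,-0.05,1.0,60],[0.0416,-0.1356,-0.05,1.0,60]]

```text
clock: 2.15
tool_pos: [0.457, -0.0285, 0.2024]
ee_rot: [[-1.0, -0.001, 0.001], [-0.001, 1.0, -0.001], [-0.001, -0.001, -1.0]]
force: [0.5, -0.3, -0.9]
opening: 0.603
```

Run:
```python
from h import *
s=manip.get_state(); print(s['tool_pos'],s['ee_rot'].round(3),s['joints'].round(2),s['opening'])
im,d,P=snap('wrist','w1'); print(P)
```

```text
[ 0.4570177  -0.02848646  0.20237417] [[-1.    -0.001  0.001]
 [-0.001  1.    -0.001]
 [-0.001 -0.001 -1.   ]] [-0.24  0.29  0.24  2.09 -0.09  0.78  1.63] 0.602621985140346
{'mtx': array([[371.64829954,   0.        , 320.65146737],
       [  0.        , 371.64829954, 238.80816346],
       [  0.        ,   0.        ,   1.        ]]), 'xyz': array([ 0.3823575 , -0.02831119,  0.33389062]), 'rotation': array([[-1.80613076e-03, -9.58789688e-01, -2.84111021e-01],
       [ 9.99998321e-01, -1.81992804e-03, -2.15406962e-04],
       [-3.10531640e-04, -2.84110933e-01,  9.58791365e-01]])}
```

View pics/w1.png

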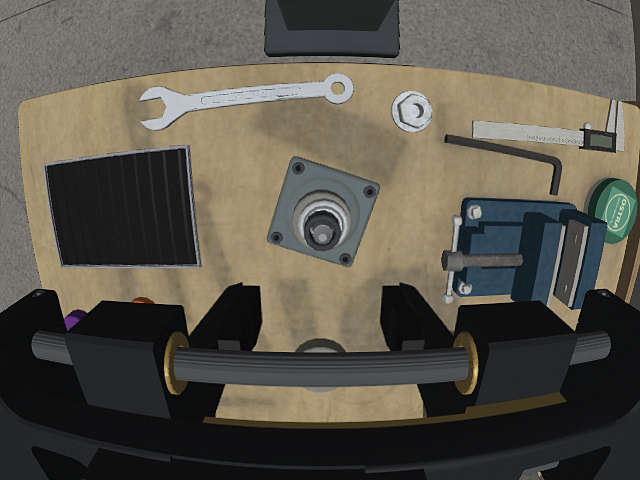

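The arbor is centred in u at about (322,232), in line with the midpoint of the jaws at u≈321. I'll work out positions from the wrist depth.

```bash
cat >> h.py <<'E'
def circ(P,ax,ay,R,zl,zh,w):
    m=(np.hypot(P[...,0]-ax,P[...,1]-ay)<w)&(P[...,2]>zl)&(P[...,2]<zh)
    p=P[m]; (cx,cy),r=cv2.minEnclosingCircle(p[:,:2].astype(np.float32)); lo,hi=np.percentile(p,1,0),np.percentile(p,99,0)
    print(len(p),'circ',round(cx,4),round(cy,4),round(r,4),'mid',((lo+hi)/2).round(4),'med z',np.median(p[:,2]).round(4))
E
python3 - <<'E'
from h import *
z=load('w1'); v,u=np.mgrid[0:480,0:640]; P=pts(z,u,v,True)
for zl,zh in ((.076,.09),(.069,.075),(.051,.057),(.037,.043),(-.01,.01)):
    circ(P,.457,-.029,0,zl,zh,.04)
print(P[232,322],P[130,300])
# shaft top centre
im=z['im']; cv2.imwrite('pics/c2.png',cv2.resize(im[140:280,250:400],None,fx=5,fy=4,interpolation=cv2.INTER_CUBIC)[:,:,::-1])
for q in ((290,157),(380,184),(354,267),(267,241)): print(onplane(z,q[0],q[1],.01,True).round(4))
E
```

```text
268 circ 0.4598 -0.0266 0.0045 mid [ 0.4549 -0.0269  0.0805] med z 0.0805
638 circ 0.4556 -0.0271 0.0143 mid [ 0.4553 -0.0273  0.0718] med z 0.0713
710 circ 0.4549 -0.0264 0.0201 mid [ 0.4521 -0.0265  0.0537] med z 0.0524
763 circ 0.4556 -0.0277 0.0253 mid [ 0.4552 -0.0276  0.0398] med z 0.0394
1438 circ 0.457 -0.029 0.0401 mid [ 0.457  -0.029   0.0087] med z 0.0093
[ 0.45198049 -0.02731571  0.0820831 ] [ 0.38071727 -0.04681075 -0.00153948]
[ 0.4043 -0.055   0.01  ]
[0.4277 0.0241 0.01  ]
[0.5057 0.003  0.01  ]
[ 0.4805 -0.0774  0.01  ]
```

View pics/c2.png

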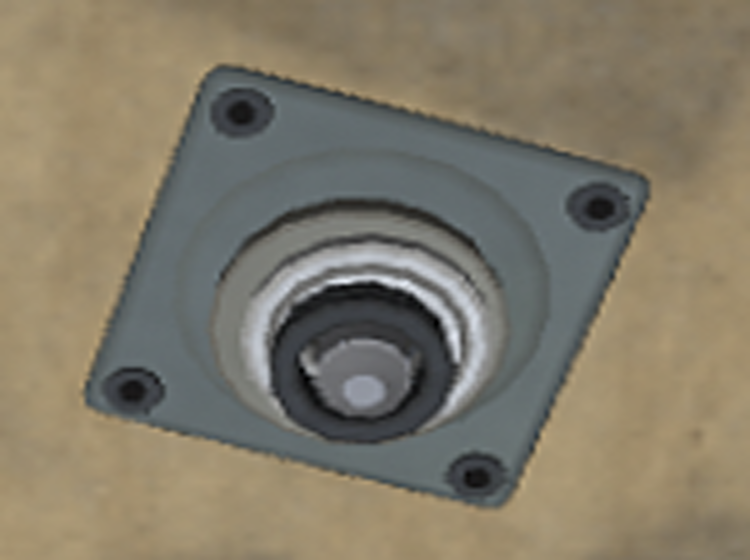

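>>> send_rows:
  commands:
    - [[0,0.0007,-0.03,0,60],[0,0.0007,-0.07,0,60],[0,0.0007,-0.105,0,60],[0,0.0007,-0.125,0,60],[0,0.0007,-0.1315,0,60],[0,0.0007,-0.1315,0,60],[0,0.0007,-0.1315,0,0],[0,0.0007,-0.1315,0,0],[0,0.0007,-0.1315,0,0],[0,0.0007,-0.1315,0,0]]
  grip_force: 15

```text
clock: 3.2
tool_pos: [0.4577, -0.0279, 0.0716]
ee_rot: [[-1.0, -0.001, 0.002], [-0.001, 1.0, -0.001], [-0.002, -0.001, -1.0]]
force: [-1.4, 0.3, 4.5]
opening: 0.314
```

Run:
```python
from h import *
s=manip.get_state(); print(s['tool_pos'],s['opening']*.088,s['force'])
snap('scene','s1'); im,d,P=snap('wrist','w2')
z=load('s1');print(s['clock']); cv2.imwrite('pics/c3.png',cv2.resize(z['im'][180:330,200:360],None,fx=4,fy=4)[:,:,::-1])
```

```text
[ 0.45770404 -0.02787886  0.07162752] 0.02762749955279211 [-1.3985813   0.28314369  4.51090488]
3.2
```

View pics/c3.png

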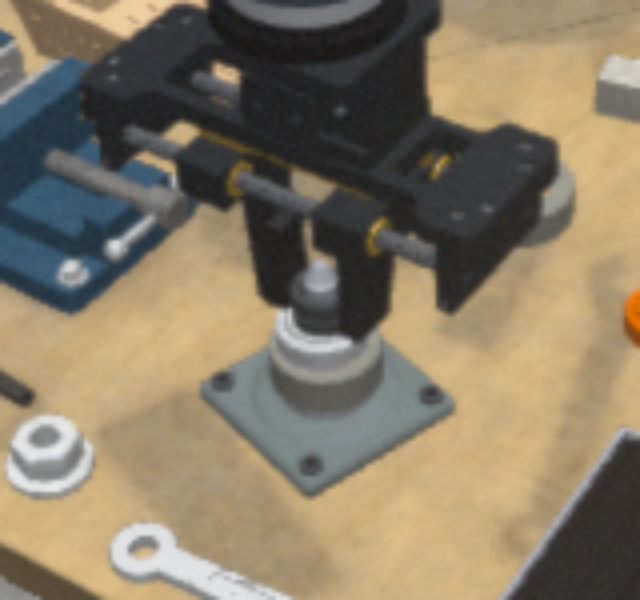

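>>> send_rows:
  commands:
    - [[0,0,0.015,0,0],[0,0,0.04,0,0],[0,0,0.07,0,0],[0,-0.02,0.075,0,0],[-0.001,-0.06,0.075,0,0],[-0.001,-0.105,0.07,0,0],[-0.001,-0.15,0.06,0,0],[-0.001,-0.195,0.04,0,0],[-0.001,-0.235,0.015,0,0],[-0.001,-0.252,-0.01,0,0]]
  grip_force: 15

```text
clock: 4.3
tool_pos: [0.4561, -0.2848, 0.0612]
ee_rot: [[-1.0, 0.004, 0.004], [0.004, 1.0, -0.004], [-0.004, -0.004, -1.0]]
force: [0.4, 0.3, -0.2]
opening: 0.318
```

Run:
```python
from h import *
s=manip.get_state(); print(s['tool_pos'],s['opening']*.088,s['force'],s['joints'].round(2))
snap('scene','s2')
z=load('s2');cv2.imwrite('pics/c4.png',cv2.resize(z['im'][180:380,220:480],None,fx=3,fy=3)[:,:,::-1])
```

```text
[ 0.45609542 -0.28479286  0.06123313] 0.027954000240658153 [ 0.4263555   0.34773298 -0.23379931] [ 0.32  0.64  0.19  1.96 -0.22  0.55  2.23]
```

View pics/c4.png

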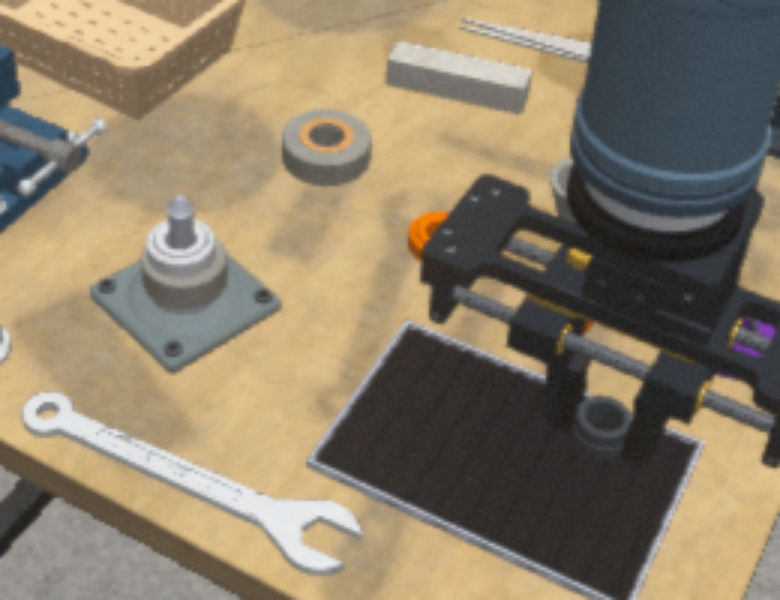

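>>> send_rows:
  commands:
    - [[0,0.004,-0.015,0,0],[0,0.004,-0.032,0,0],[0,0.004,-0.0395,0,0],[0,0.004,-0.0395,0,0],[0,0.004,-0.0395,0,0],[0,0.004,-0.0395,0,45],[0,0.004,-0.0395,0,55],[0,0.004,-0.0395,0,60],[0,0.004,-0.01,0,60],[0,0.004,0.03,0,60]]

```text
clock: 5.35
tool_pos: [0.4524, -0.2802, 0.0871]
ee_rot: [[-1.0, 0.005, -0.005], [0.005, 1.0, -0.001], [0.005, -0.001, -1.0]]
force: [0.5, 0.1, -0.3]
opening: 0.601
```

>>> send_rows:
  commands:
    - [[0,0.04,0.03,0,60],[0,0.085,0.05,0,60],[0,0.13,0.05,0,60],[0,0.175,0.05,0,60],[0,0.22,0.05,0,60],[0.001,0.253,0.05,0,70],[0.001,0.253,0.05,0,70],[0.001,0.253,0.05,0,70],[0.001,0.253,0.05,0,70],[0.001,0.253,0.05,0,70]]

```text
clock: 6.35
tool_pos: [0.4534, -0.0288, 0.1372]
ee_rot: [[-1.0, 0.008, -0.005], [0.008, 1.0, -0.001], [0.005, -0.001, -1.0]]
force: [0.8, -0.7, -0.9]
opening: 0.701
```

Run:
```python
from h import *
s=manip.get_state(); print(s['tool_pos'],s['opening']*.088,s['force'],s['joints'].round(2))
snap('scene','s3'); snap('wrist','w3')
z=load('s3');cv2.imwrite('pics/c5.png',cv2.resize(z['im'][180:380,220:480],None,fx=3,fy=3)[:,:,::-1])
```

```text
[ 0.45335413 -0.02875093  0.13715484] 0.06167572821639908 [ 0.7865841  -0.73587127 -0.91011106] [-0.23  0.4   0.23  2.14 -0.15  0.62  1.67]
```

View pics/c5.png

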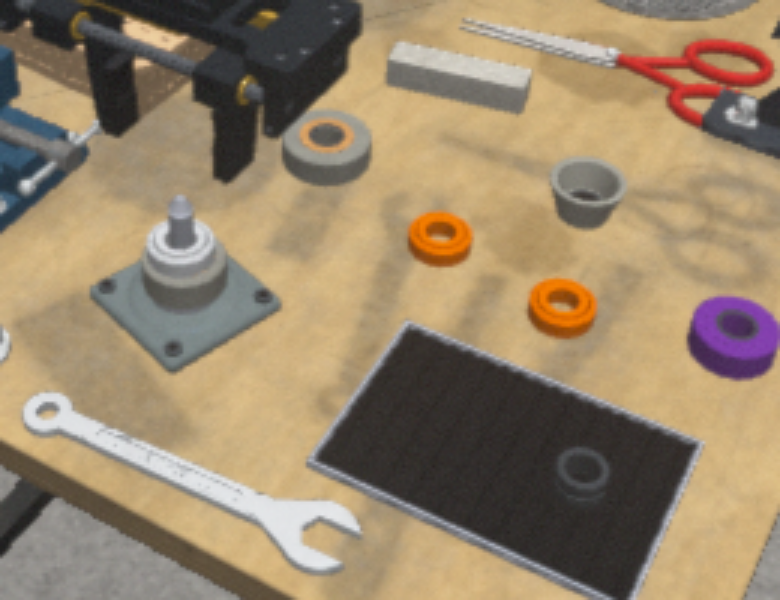

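>>> send_rows:
  commands:
    - [[0.0036,0.001,-0.02,0,70],[0.0036,0.001,-0.055,0,70],[0.0036,0.001,-0.074,0,70],[0.0036,0.001,-0.079,0,70],[0.0036,0.001,-0.079,0,70],[0.0036,0.001,-0.079,0,70],[0.0036,0.001,-0.079,0,0],[0.0036,0.001,-0.079,0,0],[0.0036,0.001,-0.079,0,0],[0.0036,0.001,-0.079,0,0]]

```text
clock: 7.45
tool_pos: [0.4574, -0.0273, 0.0586]
ee_rot: [[-1.0, 0.007, -0.004], [0.007, 1.0, -0.001], [0.004, -0.001, -1.0]]
force: [-0.5, 0.7, 5.5]
opening: 0.448
```

Run:
```python
from h import *
s=manip.get_state(); print(s['tool_pos'],s['opening']*.088,s['force'],s['joints'].round(2))
```

```text
[ 0.45738655 -0.02727966  0.05860926] 0.039453134327793744 [-0.53344675  0.74761316  5.50740507] [-0.18  0.57  0.17  2.15 -0.21  0.44  1.72]
```

>>> send_rows:
  commands:
    - [[0,0,0.015,0,0],[0,0,0.04,0,0],[0,0,0.075,0,0],[0,-0.01,0.085,0,0],[-0.001,-0.05,0.08,0,0],[-0.001,-0.095,0.065,0,0],[-0.001,-0.135,0.045,0,0],[-0.001,-0.165,0.015,0,0],[-0.001,-0.173,-0.01,0,0],[-0.001,-0.173,-0.015,0,0]]

```text
clock: 8.45
tool_pos: [0.4537, -0.2019, 0.0409]
ee_rot: [[-1.0, 0.011, -0.009], [0.011, 1.0, -0.0], [0.009, -0.0, -1.0]]
force: [0.8, -0.4, 0.1]
opening: 0.446
```

Run:
```python
from h import *
s=manip.get_state(); print(s['tool_pos'],s['opening']*.088,s['force'],s['joints'].round(2))
snap('scene','s4')
z=load('s4');cv2.imwrite('pics/c6.png',cv2.resize(z['im'][180:380,220:480],None,fx=3,fy=3)[:,:,::-1])
```

```text
[ 0.45371776 -0.20189694  0.04093185] 0.03928644538282059 [ 0.78674487 -0.39144741  0.1459673 ] [ 0.18  0.64  0.18  2.06 -0.24  0.47  2.1 ]
```

View pics/c6.png

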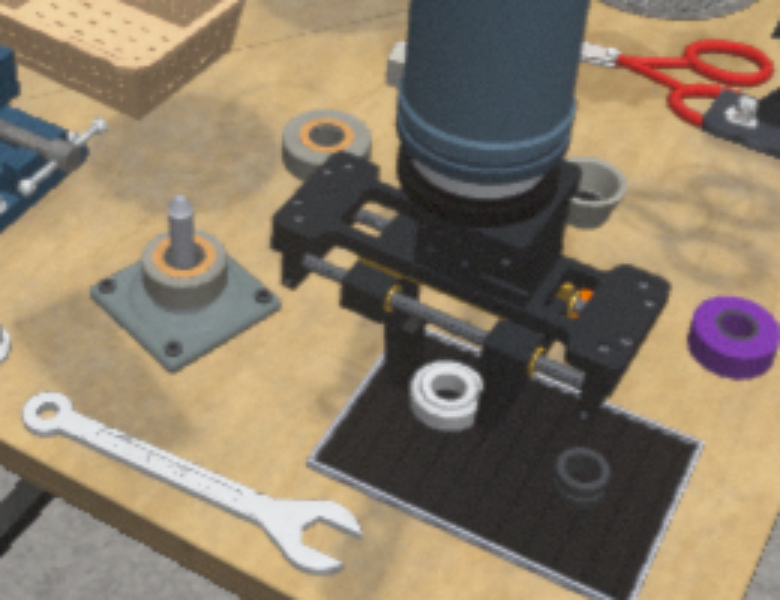

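>>> send_rows:
  commands:
    - [[0,0.001,-0.01,0,0],[0,0.001,-0.018,0,0],[0,0.001,-0.019,0,0],[0,0.001,-0.019,0,0],[0,0.001,-0.019,0,52],[0,0.001,-0.019,0,58],[0,0.001,-0.019,0,60],[0,0.001,-0.01,0,60],[0,0.001,0.03,0,60],[0,0.001,0.07,0,60]]

```text
clock: 9.5
tool_pos: [0.4536, -0.1993, 0.1126]
ee_rot: [[-1.0, 0.009, -0.01], [0.009, 1.0, 0.001], [0.01, 0.001, -1.0]]
force: [0.4, 0.1, -0.0]
opening: 0.601
```

>>> send_rows:
  commands:
    - [[0,0.02,0.03,0,60],[0,0.06,0.04,0.1,80],[0,0.1,0.04,0.1,85],[0,0.145,0.04,0.1,85],[0.003,0.173,0.04,0.1,85],[0.003,0.173,0.04,0.1,85],[0.003,0.173,0.04,0.1,85],[0.003,0.173,0.04,0.1,85],[0.003,0.173,0.04,0.1,85],[0.003,0.173,0.04,0.1,85]]

```text
clock: 10.5
tool_pos: [0.4565, -0.0274, 0.1526]
ee_rot: [[-1.0, 0.002, -0.01], [0.002, 1.0, 0.001], [0.01, 0.001, -1.0]]
force: [0.4, -0.3, 0.2]
opening: 0.85
```

Run:
```python
from h import *
s=manip.get_state(); print(s['tool_pos'],s['opening']*.088,s['force'],s['joints'].round(2))
snap('scene','s5'); snap('wrist','w5')
z=load('w5'); v,u=np.mgrid[0:480,0:640]; P=pts(z,u,v,True)
circ(P,.457,-.028,0,.06,.09,.012);circ(P,.457,-.028,0,.037,.043,.03)
z=load('s5');cv2.imwrite('pics/c7.png',cv2.resize(z['im'][180:380,220:480],None,fx=3,fy=3)[:,:,::-1])
```

```text
[ 0.4565016  -0.02735864  0.15263307] 0.07475954641758857 [ 0.36514555 -0.25586497  0.21064798] [-0.24  0.38  0.24  2.12 -0.14  0.67  1.67]
585 circ 0.4552 -0.0273 0.0073 mid [ 0.4546 -0.0272  0.0726] med z 0.0788
3035 circ 0.4557 -0.0278 0.0253 mid [ 0.4553 -0.0279  0.0395] med z 0.0396
```

View pics/c7.png

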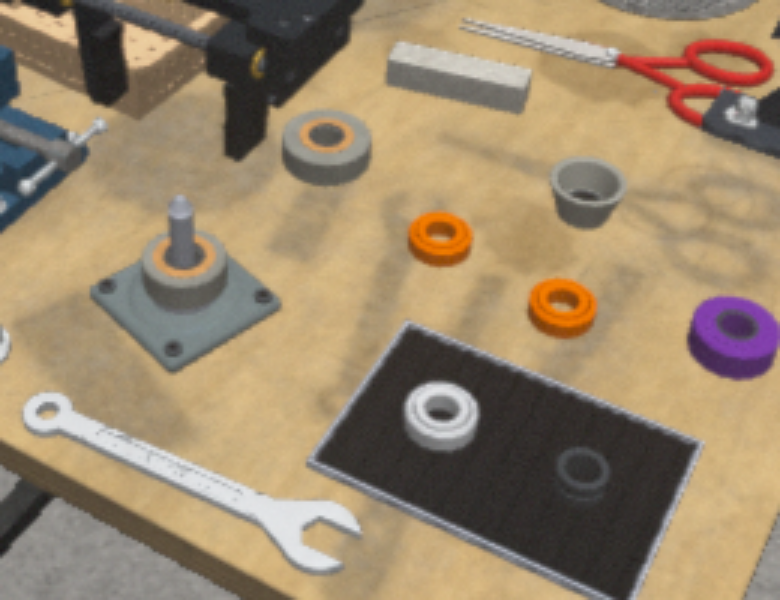

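View pics/w5.png

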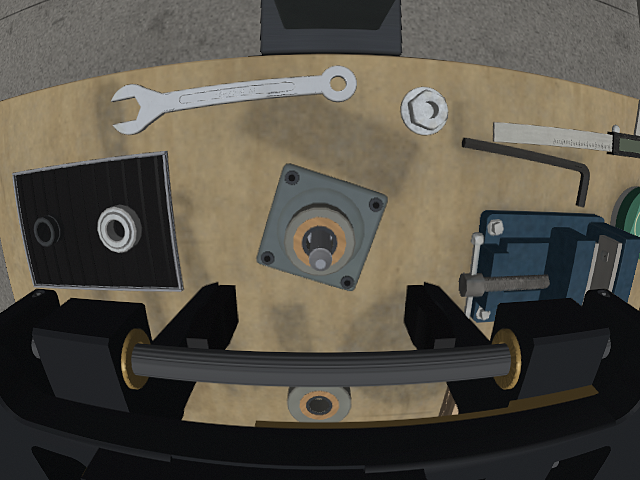

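>>> send_rows:
  commands:
    - [[0,0,-0.03,0,85],[0,0,-0.07,0,85],[0,0,-0.1,0,85],[0,0,-0.1115,0,85],[0,0,-0.1115,0,85],[0,0,-0.1115,0,85],[0,0,-0.1115,0,0],[0,0,-0.1115,0,0],[0,0,-0.1115,0,0],[0,0,-0.1115,0,0]]
  grip_force: 20

```text
clock: 11.6
tool_pos: [0.4571, -0.027, 0.0418]
ee_rot: [[-1.0, 0.002, -0.009], [0.002, 1.0, 0.001], [0.009, 0.001, -1.0]]
force: [-0.2, -0.6, 7.1]
opening: 0.563
```

Run:
```python
from h import *
s=manip.get_state(); print(s['tool_pos'],s['opening']*.088,s['force'],s['joints'].round(2))
```

```text
[ 0.45706863 -0.02697475  0.04176855] 0.049580222648985206 [-0.23799782 -0.59066281  7.12449346] [-0.17  0.6   0.16  2.15 -0.23  0.41  1.74]
```

>>> send_rows:
  commands:
    - [[0,0,0.02,0,0],[0,0,0.05,0,0],[0,0,0.085,0,0],[0.01,0.01,0.095,0,0],[0.04,0.044,0.095,0,0],[0.075,0.08,0.095,0,0],[0.11,0.12,0.095,0,0],[0.145,0.16,0.095,0,0],[0.175,0.195,0.09,0,0],[0.187,0.2065,0.08,0,0]]

```text
clock: 12.6
tool_pos: [0.6463, 0.1857, 0.1222]
ee_rot: [[-1.0, -0.004, -0.006], [-0.004, 1.0, 0.004], [0.006, 0.004, -1.0]]
force: [-0.8, 0.8, -0.9]
opening: 0.561
```

Run:
```python
from h import *
s=manip.get_state(); print(s['tool_pos'],s['opening']*.088,s['force'],s['joints'].round(2))
snap('scene','s6'); 
z=load('s6');cv2.imwrite('pics/c8.png',cv2.resize(z['im'][80:330,150:400],None,fx=2.4,fy=2.4)[:,:,::-1])
```

```text
[0.64626083 0.18572701 0.12218071] 0.04936858953784921 [-0.83971083  0.76180773 -0.93380866] [-0.49  0.73  0.22  1.57 -0.2   0.87  1.38]
```

View pics/c8.png

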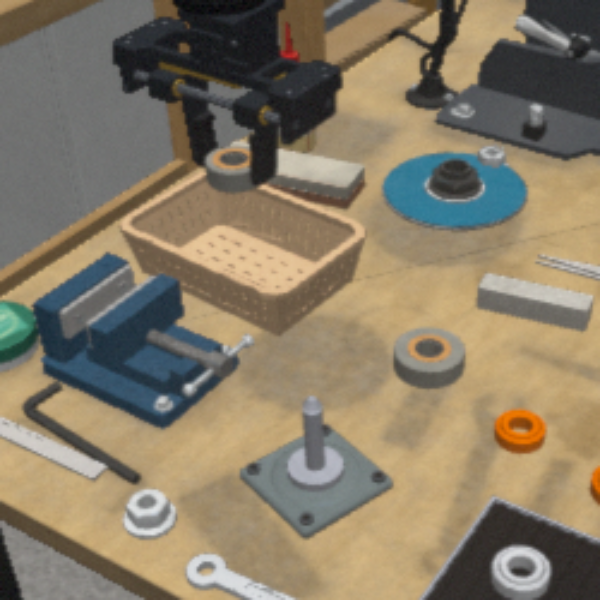

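>>> send_rows:
  commands:
    - [[-0.002,-0.006,-0.025,0,0],[-0.002,-0.006,-0.06,0,0],[-0.002,-0.006,-0.085,0,0],[-0.002,-0.006,-0.09,0,0],[-0.002,-0.006,-0.09,0,0],[-0.002,-0.006,-0.09,0,62],[-0.002,-0.006,-0.09,0,68],[-0.002,-0.006,-0.09,0,72],[-0.002,-0.006,-0.06,0,72],[-0.002,-0.006,-0.015,0,72]]

```text
clock: 13.65
tool_pos: [0.6419, 0.1797, 0.1038]
ee_rot: [[-1.0, -0.004, -0.012], [-0.004, 1.0, 0.002], [0.012, 0.002, -1.0]]
force: [1.5, 0.2, 1.0]
opening: 0.72
```

>>> send_rows:
  commands:
    - [[-0.002,-0.01,0.04,0,72],[-0.006,-0.04,0.06,0,85],[-0.012,-0.085,0.07,0,95],[-0.018,-0.13,0.07,0,95],[-0.024,-0.175,0.07,0,95],[-0.026,-0.21,0.07,0,95],[-0.026,-0.21,0.07,0,95],[-0.026,-0.21,0.07,0,95],[-0.026,-0.21,0.07,0,95],[-0.026,-0.21,0.07,0,95]]

```text
clock: 14.65
tool_pos: [0.6162, -0.0283, 0.1739]
ee_rot: [[-1.0, -0.007, -0.012], [-0.007, 1.0, 0.003], [0.012, 0.003, -1.0]]
force: [-0.1, 0.2, -0.1]
opening: 0.947
```

Run:
```python
from h import *
s=manip.get_state(); print(s['tool_pos'],s['opening']*.088,s['force'],s['joints'].round(2))
snap('top','t7'); snap('wrist','w7')
z=load('w7'); v,u=np.mgrid[0:480,0:640]; P=pts(z,u,v,True)
circ(P,.618,-.03,0,.016,.024,.04)
z=load('t7');cv2.imwrite('pics/c9.png',cv2.resize(z['im'][150:300,140:320],None,fx=4,fy=4)[:,:,::-1])
```

```text
[ 0.61616723 -0.02830888  0.17386912] 0.08331585425710342 [-0.07847071  0.22332191 -0.06610044] [-0.2   0.59  0.25  1.7  -0.18  0.89  1.7 ]
3798 circ 0.6186 -0.0289 0.0304 mid [ 0.618  -0.0287  0.0194] med z 0.0196
```

View pics/c9.png

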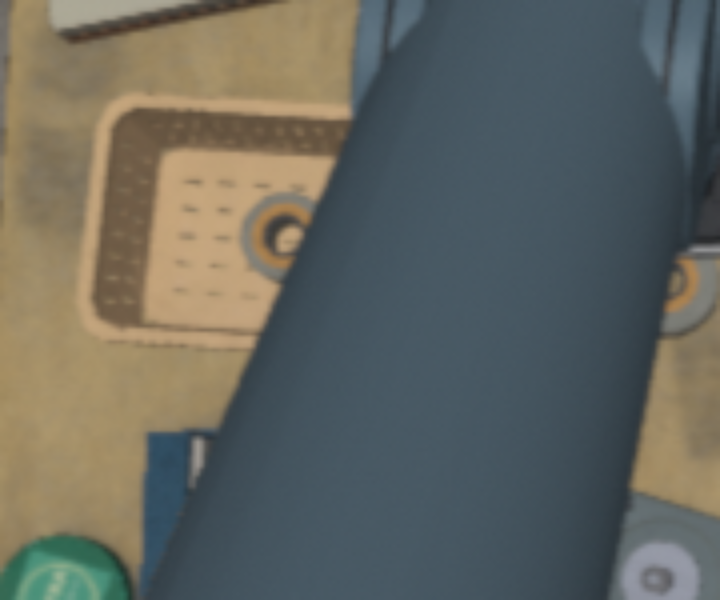

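View pics/w7.png

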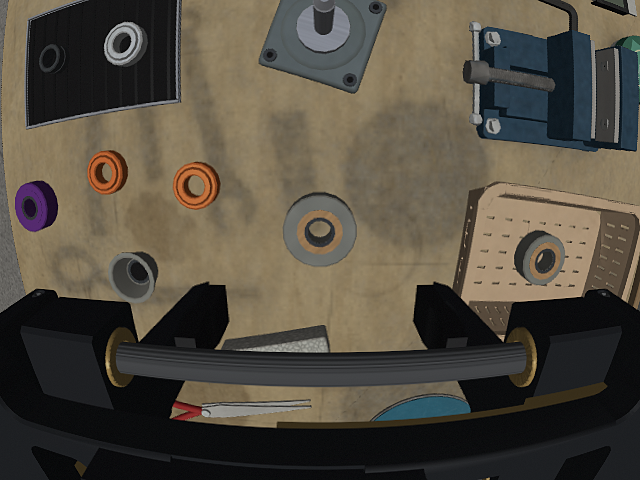

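>>> send_rows:
  commands:
    - [[0.003,-0.0007,-0.03,0,95],[0.003,-0.0007,-0.075,0,95],[0.003,-0.0007,-0.12,0,95],[0.003,-0.0007,-0.145,0,95],[0.003,-0.0007,-0.153,0,95],[0.003,-0.0007,-0.153,0,95],[0.003,-0.0007,-0.153,0,0],[0.003,-0.0007,-0.153,0,0],[0.003,-0.0007,-0.153,0,0],[0.003,-0.0007,-0.153,0,0]]
  grip_force: 25

```text
clock: 15.75
tool_pos: [0.62, -0.0294, 0.0221]
ee_rot: [[-1.0, -0.006, -0.01], [-0.006, 1.0, 0.003], [0.01, 0.003, -1.0]]
force: [-0.3, -0.3, 5.9]
opening: 0.672
```

Run:
```python
from h import *
s=manip.get_state(); print(s['tool_pos'],s['opening']*.088,s['force'],s['joints'].round(2),s['ee_rot'].round(4))
```

```text
[ 0.61999544 -0.02944592  0.02214049] 0.05911179870343722 [-0.3107279  -0.28316388  5.91827589] [-0.16  0.81  0.19  1.73 -0.24  0.63  1.74] [[-0.9999 -0.0063 -0.0102]
 [-0.0063  1.      0.0031]
 [ 0.0102  0.0031 -0.9999]]
```

>>> send_rows:
  commands:
    - [[0,0,0.02,0,0],[0,0,0.05,0,0],[0,0,0.085,0,0],[-0.02,0,0.11,0,0],[-0.06,0.001,0.11,0,0],[-0.1,0.0015,0.11,0,0],[-0.135,0.0019,0.11,0,0],[-0.155,0.0019,0.11,0,0],[-0.1627,0.0019,0.11,0,0],[-0.1627,0.0019,0.11,0,0]]

```text
clock: 16.75
tool_pos: [0.4571, -0.0275, 0.1324]
ee_rot: [[-1.0, -0.006, -0.01], [-0.006, 1.0, 0.003], [0.01, 0.003, -1.0]]
force: [1.2, -0.1, -0.7]
opening: 0.669
```

>>> send_rows:
  commands:
    - [[0,0,0,0,0],[0,0,0,0,0],[0,0,0,0,0],[0,0,0,0,0],[0,0,0,0,0],[0,0,0,0,0],[0,0,0,0,0],[0,0,0,0,0],[0,0,0,0,0],[0,0,0,0,0]]

```text
clock: 17.75
tool_pos: [0.4571, -0.0275, 0.1324]
ee_rot: [[-1.0, -0.006, -0.01], [-0.006, 1.0, 0.003], [0.01, 0.003, -1.0]]
force: [0.2, -0.1, -1.5]
opening: 0.669
```

Run:
```python
from h import *
s=manip.get_state(); print(s['tool_pos'],s['opening']*.088,s['force'],s['joints'].round(2),s['ee_rot'].round(4))
snap('scene','s8'); snap('wrist','w8')
z=load('s8'); v,u=np.mgrid[0:480,0:640]; P=pts(z,u,v)
circ(P,.457,-.028,0,.122,.134,.033)
z=load('w8'); Q=pts(z,u,v,True)
circ(Q,.457,-.028,0,.122,.134,.033)
for n in('s8','w8'):
  z=load(n); print(z['d'].shape)
cv2.imwrite('pics/c10.png',cv2.resize(load('s8')['im'][160:310,200:360],None,fx=4,fy=4)[:,:,::-1])
cv2.imwrite('pics/c11.png',cv2.resize(load('w8')['im'][130:350,220:420],None,fx=3,fy=2.7)[:,:,::-1])
```

```text
[ 0.45707586 -0.02751686  0.13243117] 0.0588700213015171 [ 0.20189284 -0.1091871  -1.51275866] [-0.23  0.42  0.24  2.13 -0.17  0.62  1.7 ] [[-0.9999 -0.0063 -0.01  ]
 [-0.0064  1.      0.0033]
 [ 0.0099  0.0034 -0.9999]]
700 circ 0.4545 -0.0278 0.0322 mid [ 0.4549 -0.0268  0.1274] med z 0.1299
12438 circ 0.4548 -0.0281 0.0324 mid [ 0.449  -0.0273  0.1274] med z 0.1298
(480, 640)
(480, 640)
```

View pics/c10.png

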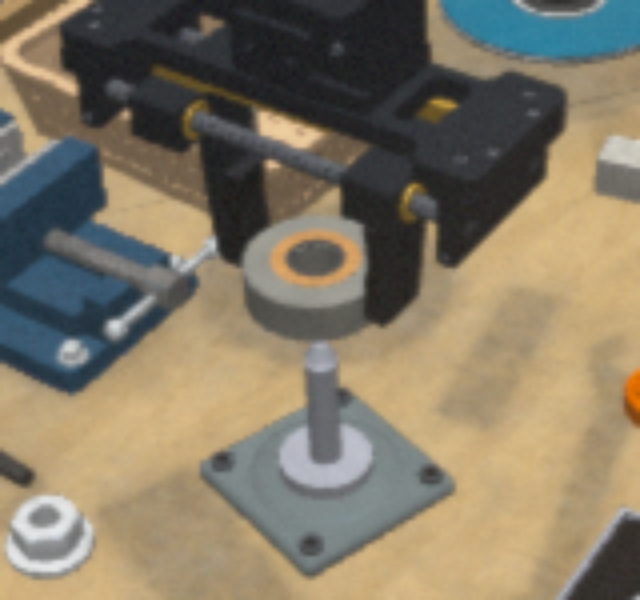

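View pics/c11.png

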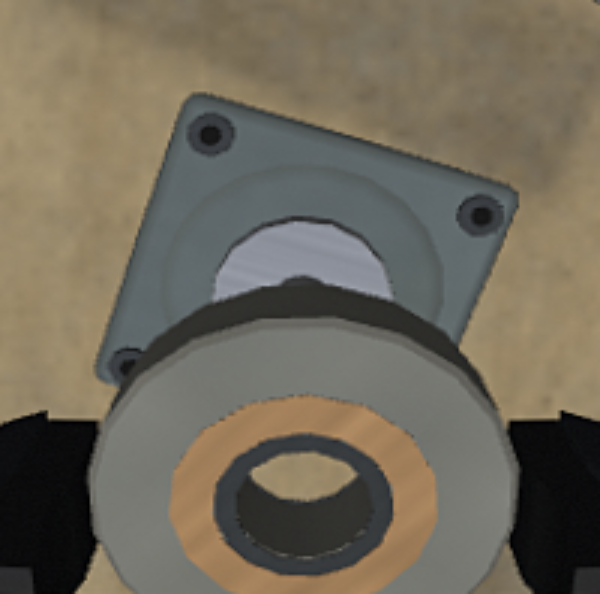

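Run:
```python
from h import *
z=load('w8')
for q in [(303,433),(303,575),(214,504),(392,504),(170,500),(437,500),(303,394)]:
    print(q,onplane(z,220+q[0]/3,130+q[1]/2.7,.130,True).round(4))
s=load('s8')
for q in [(245,280),(317,215),(317,231),(317,287),(271,259),(362,259)]:
    print(q,onplane(s,200+q[0]/4,160+q[1]/4,.130).round(4))
s=load('s8'); v,u=np.mgrid[0:480,0:640]; P=pts(s,u,v); Q=pts(z,u,v,True)
for A,im,n in((P,s['im'],'s'),(Q,z['im'],'w')):
    hsv=cv2.cvtColor(im,cv2.COLOR_RGB2HSV); m=(hsv[...,0]<22)&(hsv[...,1]>85)&(np.abs(A[...,2]-.13)<.006)&(np.hypot(A[...,0]-.457,A[...,1]+.028)<.025)
    p=A[m].astype(np.float32); print(n,len(p),cv2.minEnclosingCircle(p[:,:2]),np.percentile(p[:,2],[5,50,95]),[np.median(p[p[:,0]<.45][:,2]),np.median(p[p[:,0]>.464][:,2])])
```

```text
(303, 433) [ 0.4434 -0.0272  0.13  ]
(303, 575) [ 0.4678 -0.027   0.13  ]
(214, 504) [ 0.4553 -0.0392  0.13  ]
(392, 504) [ 0.4552 -0.015   0.13  ]
(170, 500) [ 0.4547 -0.0452  0.13  ]
(437, 500) [ 0.4545 -0.0089  0.13  ]
(303, 394) [ 0.4372 -0.0273  0.13  ]
(245, 280) [ 0.4297 -0.013   0.13  ]
(317, 215) [ 0.48   -0.0126  0.13  ]
(317, 231) [ 0.4711 -0.0189  0.13  ]
(317, 287) [ 0.4414 -0.0397  0.13  ]
(271, 259) [ 0.4461 -0.0138  0.13  ]
(362, 259) [ 0.4656 -0.0448  0.13  ]Traceback (most recent call last):
  File "<stdin>", line 11, in <module>
cv2.error: OpenCV(4.12.0) /io/opencv/modules/imgproc/src/shapedescr.cpp:201: error: (-215:Assertion failed) count >= 0 && (depth == CV_32F || depth == CV_32S) in function 'minEnclosingCircle'
```

>>> send_rows:
  commands:
    - [[0,0,-0.01,0,0],[0,0,-0.02,0,0],[0,0,-0.028,0,0],[0,0,-0.036,0,0],[0,0,-0.044,0,0],[0,0,-0.052,0,0],[0,0,-0.06,0,0],[0,0,-0.06,0,0],[0,0,-0.06,0,0],[0,0,-0.06,0,0]]

```text
clock: 18.85
tool_pos: [0.4574, -0.0276, 0.0727]
ee_rot: [[-1.0, -0.006, -0.009], [-0.006, 1.0, 0.003], [0.009, 0.003, -1.0]]
force: [0.2, -0.9, -2.1]
opening: 0.669
```

Wheel is threaded without contact force. I lower it the rest of the way and release.

>>> send_rows:
  commands:
    - [[0,0,-0.01,0,0],[0,0,-0.02,0,0],[0,0,-0.028,0,0],[0,0,-0.03,0,0],[0,0,-0.03,0,0],[0,0,-0.03,0,0],[0,0,-0.03,0,75],[0,0,-0.03,0,80],[0,0,-0.03,0,85],[0,0,-0.03,0,90]]

```text
clock: 19.85
tool_pos: [0.4575, -0.0276, 0.0427]
ee_rot: [[-1.0, -0.006, -0.009], [-0.006, 1.0, 0.003], [0.009, 0.003, -1.0]]
force: [0.3, 0.2, -0.3]
opening: 0.893
```

>>> send_rows:
  commands:
    - [[0,0,0.02,0,90],[0,0,0.06,0,90],[0,0,0.1,0,90],[0,-0.03,0.1,0,70],[0,-0.075,0.1,0,65],[-0.001,-0.12,0.1,0,65],[-0.002,-0.16,0.09,0,65],[-0.003,-0.173,0.08,0,65],[-0.003,-0.173,0.08,0,65],[-0.003,-0.173,0.08,0,65]]

```text
clock: 20.85
tool_pos: [0.4543, -0.1997, 0.1227]
ee_rot: [[-1.0, -0.006, -0.01], [-0.006, 1.0, 0.004], [0.01, 0.004, -1.0]]
force: [0.0, -0.7, -0.4]
opening: 0.649
```

Run:
```python
from h import *
s=manip.get_state(); print(s['tool_pos'],s['opening']*.088,s['force'],s['joints'].round(2),s['ee_rot'].round(4))
snap('scene','s9'); snap('wrist','w9'); snap('top','t9')
v,u=np.mgrid[0:480,0:640]
for n,f in(('s9',0),('t9',0),('w9',1)):
    A=pts(load(n),u,v,bool(f)); print(n)
    try: circ(A,.457,-.028,0,.036,.044,.035)
    except Exception as e: print('x')
    try: circ(A,.4537,-.2,0,.013,.022,.03); circ(A,.4537,-.28,0,.017,.026,.03)
    except Exception as e: print('x')
cv2.imwrite('pics/c12.png',cv2.resize(load('s9')['im'][180:380,220:480],None,fx=3,fy=3)[:,:,::-1])
```

```text
[ 0.45431959 -0.19972787  0.12268663] 0.05714729607971811 [ 0.01752258 -0.69262867 -0.42244839] [ 0.12  0.49  0.26  2.04 -0.2   0.65  2.09] [[-0.9999 -0.0063 -0.0098]
 [-0.0064  1.      0.0041]
 [ 0.0098  0.0042 -0.9999]]
s9
568 circ 0.4562 -0.0281 0.0309 mid [ 0.4556 -0.0287  0.0393] med z 0.0398
285 circ 0.4531 -0.1991 0.0204 mid [ 0.4522 -0.1997  0.0155] med z 0.0152
137 circ 0.4525 -0.2806 0.0145 mid [ 0.4522 -0.281   0.0197] med z 0.0197
t9
565 circ 0.458 -0.0289 0.0297 mid [ 0.4581 -0.0287  0.0403] med z 0.0403
19 circ 0.4582 -0.188 0.0143 mid [ 0.4584 -0.1882  0.0167] med z 0.0157
x
w9
3300 circ 0.4551 -0.0276 0.0305 mid [ 0.4549 -0.0289  0.0391] med z 0.0396
1941 circ 0.4522 -0.1986 0.0203 mid [ 0.452  -0.1988  0.0151] med z 0.0152
665 circ 0.4517 -0.2803 0.0143 mid [ 0.4513 -0.2798  0.0192] med z 0.0197
```

View pics/c12.png

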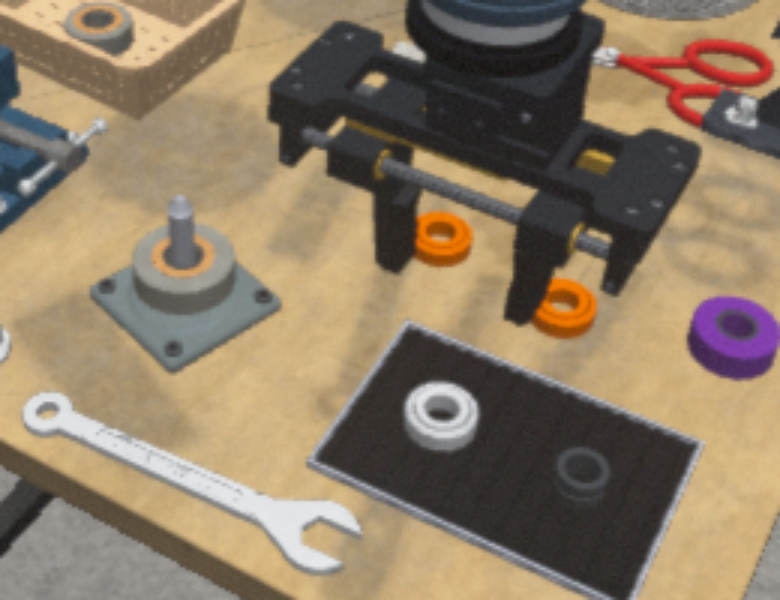

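View pics/w9.png

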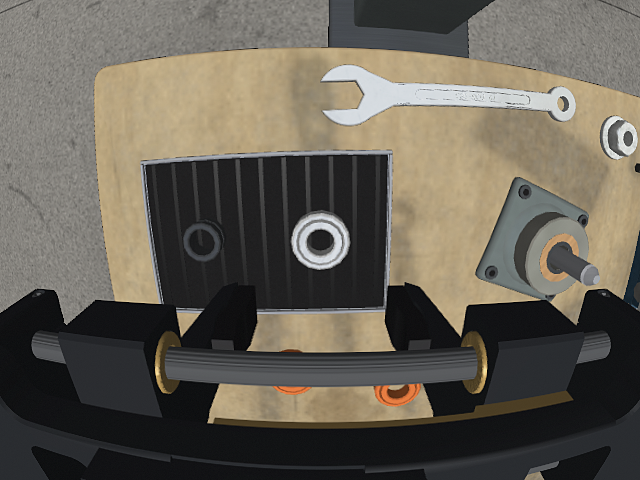

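>>> send_rows:
  commands:
    - [[0,0.0005,-0.03,0,65],[0,0.0005,-0.07,0,65],[0,0.0005,-0.095,0,65],[0,0.0005,-0.101,0,65],[0,0.0005,-0.101,0,65],[0,0.0005,-0.101,0,65],[0,0.0005,-0.101,0,0],[0,0.0005,-0.101,0,0],[0,0.0005,-0.101,0,0],[0,0.0005,-0.101,0,0]]
  grip_force: 15

```text
clock: 22.0
tool_pos: [0.4557, -0.1987, 0.023]
ee_rot: [[-1.0, -0.009, -0.007], [-0.009, 1.0, 0.004], [0.007, 0.004, -1.0]]
force: [-0.5, 0.6, 7.4]
opening: 0.449
```

Run:
```python
from h import *
s=manip.get_state(); print(s['tool_pos'],s['opening']*.088,s['force'],s['joints'].round(2),s['ee_rot'].round(4))
```

```text
[ 0.45572733 -0.19865957  0.02296838] 0.039479866545247676 [-0.49640765  0.61493389  7.36138309] [ 0.18  0.68  0.18  2.05 -0.27  0.44  2.15] [[-0.9999 -0.0087 -0.0071]
 [-0.0087  1.      0.0036]
 [ 0.007   0.0036 -1.    ]]
```

>>> send_rows:
  commands:
    - [[0,0,0.02,0,0],[0,0,0.06,0,0],[0,0.02,0.1,0,0],[0.001,0.06,0.105,0,0],[0.002,0.1,0.105,0,0],[0.003,0.14,0.105,0,0],[0.003,0.165,0.105,0,0],[0.003,0.1713,0.105,0,0],[0.003,0.1713,0.105,0,0],[0.003,0.1713,0.105,0,0]]

```text
clock: 23.0
tool_pos: [0.4587, -0.0289, 0.1281]
ee_rot: [[-1.0, -0.007, -0.007], [-0.007, 1.0, 0.003], [0.007, 0.003, -1.0]]
force: [-0.4, -0.2, -1.5]
opening: 0.448
```

Run:
```python
from h import *
s=manip.get_state(); print(s['tool_pos'],s['opening']*.088,s['force'],s['ee_rot'].round(4))
snap('wrist','wa')
z=load('wa'); v,u=np.mgrid[0:480,0:640]; A=pts(z,u,v,True)
m=(np.abs(A[...,1]+.0274)<.006)&(A[...,2]>.10)&(A[...,2]<.13)&(np.abs(A[...,0]-.457)<.03)
p=A[m]; print(p[:,0].min(),p[:,0].max(),np.median(p[:,2]))
t=m&(A[...,2]>.115); p=A[t]; print(p[:,0].min(),p[:,0].max(),p[p[:,0]<.448][:,2].mean(),p[p[:,0]>.463][:,2].mean())
cv2.imwrite('pics/c13.png',cv2.resize(z['im'][150:350,220:420],None,fx=3,fy=3)[:,:,::-1])
```

```text
[ 0.45873149 -0.02885543  0.12806718] 0.039425550254384996 [-0.43101768 -0.1907948  -1.48326456] [[-1.     -0.0071 -0.0069]
 [-0.0071  1.      0.0028]
 [ 0.0068  0.0029 -1.    ]]
0.43497863166095585 0.4754508016071554 0.11973758774575274
0.43497863166095585 0.4754508016071554 0.1198687038472992 0.11978883461222846
```

View pics/c13.png

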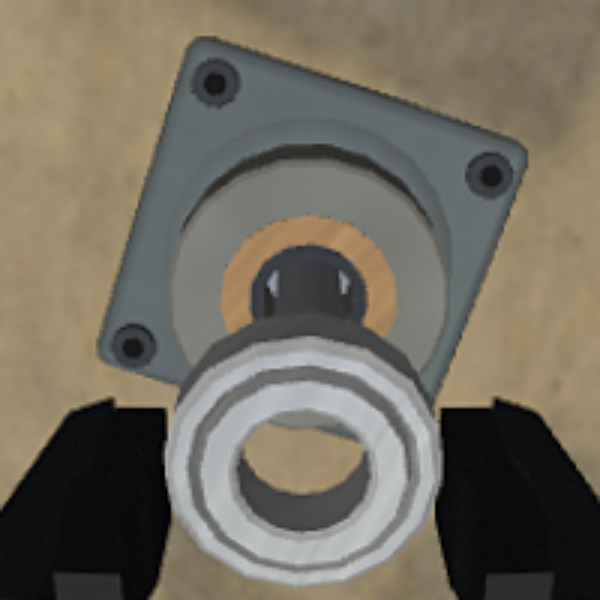

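>>> send_rows:
  commands:
    - [[0,0.0013,0,0,0],[0,0.0013,-0.01,0,0],[0,0.0013,-0.02,0,0],[0,0.0013,-0.028,0,0],[0,0.0013,-0.036,0,0],[0,0.0013,-0.044,0,0],[0,0.0013,-0.052,0,0],[0,0.0013,-0.058,0,0],[0,0.0013,-0.058,0,0],[0,0.0013,-0.058,0,0]]

```text
clock: 24.05
tool_pos: [0.4587, -0.0279, 0.07]
ee_rot: [[-1.0, -0.006, -0.007], [-0.006, 1.0, 0.003], [0.007, 0.003, -1.0]]
force: [0.3, 0.8, -0.8]
opening: 0.445
```

>>> send_rows:
  commands:
    - [[0,0,-0.006,0,0],[0,0,-0.0095,0,0],[0,0,-0.0095,0,0],[0,0,-0.0095,0,0],[0,0,-0.0095,0,55],[0,0,-0.0095,0,60],[0,0,-0.0095,0,65],[0,0,-0.0095,0,65],[0,0,0.01,0,65],[0,0,0.05,0,65]]

```text
clock: 25.05
tool_pos: [0.4568, -0.0279, 0.1188]
ee_rot: [[-1.0, -0.006, -0.012], [-0.006, 1.0, 0.002], [0.012, 0.002, -1.0]]
force: [1.0, -0.0, -0.4]
opening: 0.651
```

>>> send_rows:
  commands:
    - [[0,-0.02,0.02,0,65],[0,-0.065,0.02,0,60],[-0.001,-0.11,0.02,0,55],[-0.002,-0.155,0.02,0,50],[-0.003,-0.2,0.02,0,50],[-0.004,-0.235,0.02,0,50],[-0.004,-0.252,0.01,0,50],[-0.004,-0.252,0,0,50],[-0.004,-0.252,0,0,50],[-0.004,-0.252,0,0,50]]

```text
clock: 26.05
tool_pos: [0.4528, -0.2779, 0.1184]
ee_rot: [[-1.0, -0.008, -0.014], [-0.008, 1.0, 0.004], [0.014, 0.004, -1.0]]
force: [0.5, 0.3, 0.7]
opening: 0.501
```

Run:
```python
from h import *
s=manip.get_state(); print(s['tool_pos'],s['opening']*.088,s['force'],s['joints'].round(2),s['ee_rot'].round(4))
snap('scene','sb'); snap('wrist','wb')
v,u=np.mgrid[0:480,0:640]
for n,f in(('sb',0),('wb',1)):
    A=pts(load(n),u,v,bool(f)); print(n)
    try: circ(A,.457,-.028,0,.036,.044,.035);circ(A,.457,-.028,0,.05,.058,.03)
    except Exception as e: print('x')
    try: circ(A,.4537,-.28,0,.017,.026,.03)
    except Exception as e: print('x')
cv2.imwrite('pics/c14.png',cv2.resize(load('sb')['im'][180:380,220:480],None,fx=3,fy=3)[:,:,::-1])
```

```text
[ 0.45278575 -0.27786696  0.11840959] 0.044096815870458474 [0.53177646 0.33963603 0.70154105] [ 0.24  0.55  0.29  1.95 -0.23  0.69  2.25] [[-0.9999 -0.0084 -0.0135]
 [-0.0085  1.      0.0038]
 [ 0.0135  0.0039 -0.9999]]
sb
336 circ 0.4553 -0.0281 0.0303 mid [ 0.4551 -0.0285  0.0402] med z 0.0397
228 circ 0.4552 -0.028 0.0207 mid [ 0.4552 -0.0288  0.0537] med z 0.0528
135 circ 0.4521 -0.2808 0.0147 mid [ 0.4517 -0.281   0.0195] med z 0.0197
wb
1199 circ 0.4556 -0.0291 0.0301 mid [ 0.4552 -0.0391  0.04  ] med z 0.0396
555 circ 0.4566 -0.0324 0.0197 mid [ 0.4562 -0.0363  0.0529] med z 0.0525
775 circ 0.4517 -0.2802 0.0144 mid [ 0.4514 -0.2805  0.0192] med z 0.0198
```

View pics/c14.png

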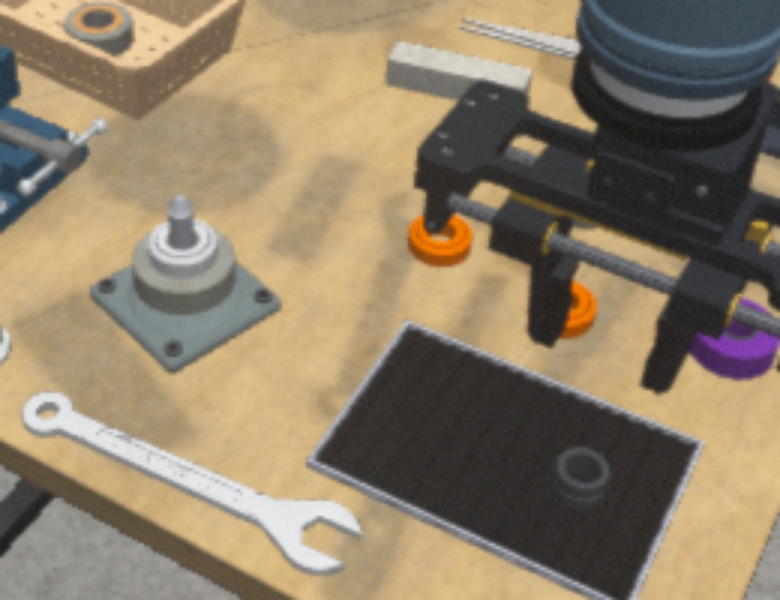

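>>> send_rows:
  commands:
    - [[0.001,-0.0024,-0.03,0,50],[0.001,-0.0024,-0.07,0,50],[0.001,-0.0024,-0.09,0,50],[0.001,-0.0024,-0.0965,0,50],[0.001,-0.0024,-0.0965,0,50],[0.001,-0.0024,-0.0965,0,50],[0.001,-0.0024,-0.0965,0,0],[0.001,-0.0024,-0.0965,0,0],[0.001,-0.0024,-0.0965,0,0],[0.001,-0.0024,-0.0965,0,0]]
  grip_force: 15

```text
clock: 27.15
tool_pos: [0.4549, -0.281, 0.0234]
ee_rot: [[-1.0, -0.009, -0.011], [-0.009, 1.0, 0.002], [0.011, 0.003, -1.0]]
force: [-0.3, 1.4, 7.4]
opening: 0.311
```

Run:
```python
from h import *
s=manip.get_state(); print(s['tool_pos'],s['opening']*.088,s['force'],s['joints'].round(2),s['ee_rot'].round(4))
```

```text
[ 0.45491782 -0.28100124  0.02339767] 0.027327789778650437 [-0.32308337  1.43413429  7.40866637] [ 0.3   0.72  0.22  1.96 -0.29  0.5   2.3 ] [[-0.9999 -0.0086 -0.0109]
 [-0.0086  1.      0.0024]
 [ 0.0109  0.0025 -0.9999]]
```

>>> send_rows:
  commands:
    - [[0,0,0.02,0,0],[0,0,0.06,0,0],[0,0.03,0.1,0,0],[0.001,0.075,0.105,0,0],[0.002,0.12,0.105,0,0],[0.003,0.165,0.105,0,0],[0.0037,0.21,0.105,0,0],[0.0037,0.24,0.105,0,0],[0.0037,0.2535,0.105,0,0],[0.0037,0.2535,0.105,0,0]]

```text
clock: 28.15
tool_pos: [0.4587, -0.0261, 0.1285]
ee_rot: [[-1.0, -0.012, -0.011], [-0.012, 1.0, 0.003], [0.011, 0.003, -1.0]]
force: [-0.4, -0.5, -0.7]
opening: 0.311
```

Run:
```python
from h import *
s=manip.get_state(); print(s['tool_pos'],s['opening']*.088,s['force'],s['joint_velocities'].round(3))
snap('wrist','wc'); print(manip.get_state()['tool_pos'])
z=load('wc'); v,u=np.mgrid[0:480,0:640]; A=pts(z,u,v,True)
m=(np.abs(A[...,1]+.0274)<.004)&(A[...,2]>.12)&(A[...,2]<.13)&(np.abs(A[...,0]-.457)<.03)
p=A[m]; print(p[:,0].min(),p[:,0].max(),np.median(p[:,2]))
cv2.imwrite('pics/c15.png',cv2.resize(z['im'][150:350,220:420],None,fx=3,fy=3)[:,:,::-1])
```

```text
[ 0.45867824 -0.02612368  0.12847234] 0.02740419531396955 [-0.40113981 -0.54608843 -0.65058371] [ 0.049  0.003  0.041 -0.004  0.009 -0.001  0.032]
[ 0.45871996 -0.02797967  0.12851061]
0.4409771516995655 0.4691661371807456 0.12435371918870652
```

View pics/c15.png

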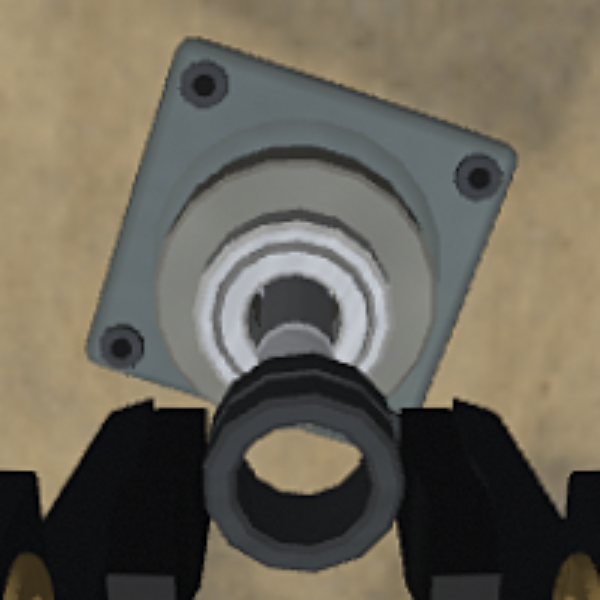

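>>> send_rows:
  commands:
    - [[0,0.0004,0,0,0],[0,0.0004,-0.008,0,0],[0,0.0004,-0.016,0,0],[0,0.0004,-0.024,0,0],[0,0.0004,-0.032,0,0],[0,0.0004,-0.04,0,0],[0,0.0004,-0.048,0,0],[0,0.0004,-0.052,0,0],[0,0.0004,-0.0535,0,0],[0,0.0004,-0.0535,0,0]]

```text
clock: 29.2
tool_pos: [0.4585, -0.0276, 0.075]
ee_rot: [[-1.0, -0.009, -0.011], [-0.009, 1.0, 0.002], [0.011, 0.002, -1.0]]
force: [0.2, -0.1, -0.8]
opening: 0.317
```

>>> send_rows:
  commands:
    - [[0,0,-0.0002,0,0],[0,0,-0.0002,0,40],[0,0,-0.0002,0,45],[0,0,-0.0002,0,50],[0,0,-0.0002,0,55],[0,0,-0.0002,0,55],[0,0,0.01,0,55],[0,0,0.04,0,55],[0,0,0.08,0,55],[0,-0.01,0.12,0,55]]

```text
clock: 30.2
tool_pos: [0.4581, -0.0368, 0.1968]
ee_rot: [[-1.0, -0.011, -0.012], [-0.011, 1.0, 0.002], [0.012, 0.003, -1.0]]
force: [0.4, 0.0, 0.6]
opening: 0.549
```

>>> send_rows:
  commands:
    - [[0,-0.03,0.01,0,55],[0,-0.07,0.02,0,55],[0,-0.11,0.02,0,55],[0,-0.15,0.02,0,55],[0,-0.18,0.02,0,55],[0,-0.18,0.02,0,55],[0,-0.18,0.02,0,55],[0,-0.18,0.02,0,55],[0,-0.18,0.02,0,55],[0,-0.18,0.02,0,55]]

```text
clock: 31.2
tool_pos: [0.4583, -0.2157, 0.2168]
ee_rot: [[-1.0, -0.013, -0.012], [-0.013, 1.0, 0.003], [0.012, 0.003, -1.0]]
force: [-0.5, -0.3, -0.1]
opening: 0.552
```

Run:
```python
from h import *
s=manip.get_state(); print(s['tool_pos'],s['opening']*.088,s['force'],s['clock'])
snap('scene','sd'); snap('top','td')
v,u=np.mgrid[0:480,0:640]
for n in('sd','td'):
    A=pts(load(n),u,v); print(n)
    for zl,zh in ((.036,.044),(.05,.058),(.068,.0745),(.076,.09)):
        try: circ(A,.457,-.028,0,zl,zh,.035)
        except Exception as e: print('x')
    for c in((.661,-.199,.02,.034),(.645,.18,.01,.04)):
        try: circ(A,c[0],c[1],0,c[2],c[3],.035)
        except Exception as e: print('x')
cv2.imwrite('pics/c16.png',cv2.resize(load('sd')['im'][120:320,190:450],None,fx=3,fy=3)[:,:,::-1])
cv2.imwrite('pics/c17.png',cv2.resize(load('td')['im'][180:335,140:460],None,fx=2.5,fy=2.5)[:,:,::-1])
```

```text
[ 0.45826655 -0.2156502   0.21680945] 0.0486052156295765 [-0.4504618  -0.25041351 -0.1249659 ] 31.2
sd
339 circ 0.4554 -0.0274 0.031 mid [ 0.4545 -0.0286  0.0399] med z 0.0397
157 circ 0.4555 -0.0286 0.02 mid [ 0.454  -0.0285  0.054 ] med z 0.0527
112 circ 0.4556 -0.0279 0.0149 mid [ 0.4553 -0.0285  0.0712] med z 0.0712
44 circ 0.455 -0.0281 0.0063 mid [ 0.4552 -0.0283  0.0807] med z 0.0807
175 circ 0.6601 -0.1983 0.0258 mid [ 0.6589 -0.1979  0.0249] med z 0.0261
287 circ 0.6417 0.1782 0.0262 mid [0.6423 0.1777 0.018 ] med z 0.0222
td
344 circ 0.458 -0.0289 0.0297 mid [ 0.4581 -0.0287  0.0403] med z 0.0404
134 circ 0.458 -0.0293 0.0199 mid [ 0.4573 -0.0284  0.0535] med z 0.0532
82 circ 0.4581 -0.0289 0.0139 mid [ 0.4578 -0.0285  0.0714] med z 0.072
31 circ 0.4577 -0.0289 0.006 mid [ 0.4584 -0.029   0.0815] med z 0.0819
200 circ 0.6616 -0.1986 0.0245 mid [ 0.6617 -0.1987  0.0263] med z 0.0273
383 circ 0.6458 0.1782 0.0257 mid [0.6448 0.1774 0.0192] med z 0.0229
```

View pics/c16.png

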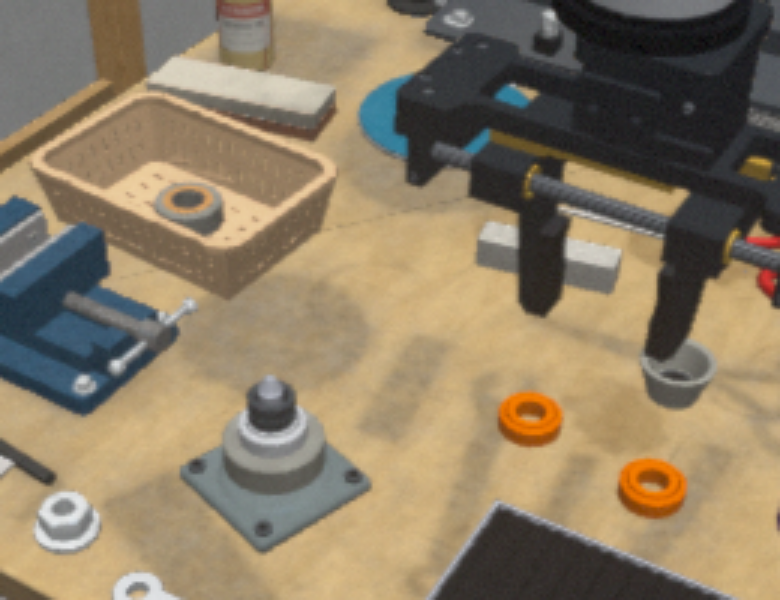

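View pics/c17.png

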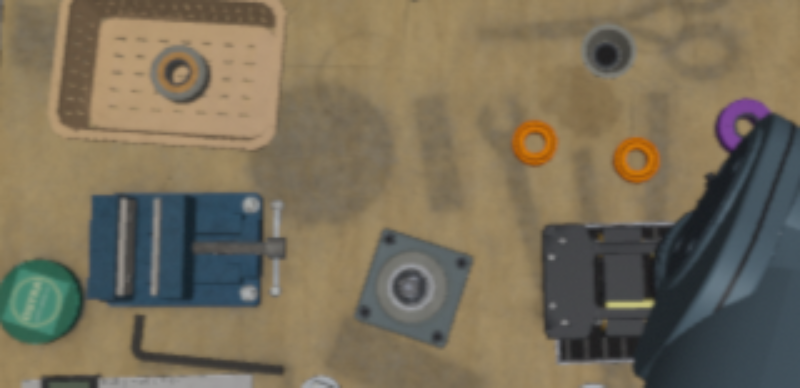

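The stack is fully down: the tops read about 40, 53 and 72 mm and all are centred on the shaft. The worn wheel lies in the basket, the cup has not moved, and the arm is clear. I'm handing it in.

```bash
python3 -c "
from cell import order
print(order.finish_job())"
```

```text
the job is handed in; nothing more can be done
None
```

The wheel change is done and handed in at about 31 s; the hand-in itself reports no verdict.

I laid the collar and flange flat in the parts tray and put the worn wheel in the basket. Then I slipped the fresh wheel onto the arbor and put the flange and the collar back on top.

**Stack:** in the last pictures the tops read about 40 mm (fresh wheel), 53 mm (flange) and 72 mm (collar), against the expected 40, 54 and 72. All three centres are within about 1 mm of the shaft's axis in both the scene and top cameras.

**Other parts:** the worn wheel lies flat in the basket near its centre. The cup wheel measures within 1 mm of where it started, and I did not touch the look-alikes. At hand-in the arm was clear of everything, with force readings under 1 N.

**Disagreements:** the cameras differed from one another by about 2–3 mm in x, so I positioned the parts by differences measured within one camera. The flange top read about 1 mm low in both cameras, within tolerance. I also saw an upward force of 4–7 N each time the gripper closed. It went away on lifting, and I did not find out why.

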